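Lock the part into the measuring fixture with the pull-and-turn knob

TASK

Secure the workpiece in the measuring fixture: pull the black knob fully up out of its park notch, turn it clockwise (seen from above) to swing its keeper arm over the workpiece, feel for the second notch with light downward pressure, and push the knob fully home there. Never force the knob: do not twist it while it is locked or press it down hard while it sits between the notches. Leave the workpiece and the other things on the bench where they are, and let go at the end.

Things in the scene. Friction and masses are not known exactly. Their poses are not given: they have to be found in the camera images.
- fixture: grey steel fixture plate 165 x 190 x 16 mm, bolted down; origin on the knob's axis at bench level, z up. The plate reaches 55 mm behind (-x) and 110 mm ahead (+x) of the axis. A round grey housing (76 mm across, top 43 mm above the bench) around the axis hides a steel locking ring, its flat top 42 mm above the bench, with only two notches: park and lock
- knob_unit: the vertical spindle with all it carries (knob, key, keeper arm); origin on the axis at bench level, axes as the fixture's. Under the knob hangs a hidden round flat-ended key, 4 mm thick, 27 mm from the axis on the keeper's side, that drops 9 mm into a notch; a notch leaves it about 0.055 rad of play either way
- knob_grip (a point): centre of the knob's grip bar, on the axis. The black bar is 46 mm long (point's x), 15 mm thick (point's y), 32 mm high; this point is half-way up it, 70 mm above the bench while the knob is down, and moves with the knob. At the bar's foot, 16 mm under this point, is the top of a round cap, 70 mm across, 10 mm thick. The keeper arm points along the point's +x
- pull (a joint): height of the knob above home, m: 0 fully home, 0.013 fully pulled (stop). Slides with about 2.5 N of friction, no spring, and stays where it is left. Above 0.009 the key is clear of the ring and the knob turns; with the key resting on the ring between notches it reads 0.009; over a notch the knob goes on down to 0
- turn (a joint): turn of the knob, rad: 0 in the park notch (keeper 0.6 rad anticlockwise of the fixture's +x), growing clockwise seen from above; stops at -0.3 and 1.8; 0.03 N m of friction. The lock notch is set anew each time, anywhere from 0.86 to 1.46: it is hidden under the knob and must be felt for
- workpiece_mid (a point): centre (half-way up) of the loose stepped aluminium workpiece, 30 x 56 x 22 mm, 100 to 170 g, lying in a low-walled nest on the plate 66 mm from the knob's axis; its top, 38 mm above the bench, passes 2 mm under the keeper's tip. Not to be moved
- keeper_tip (a point): underside of the round pad near the end of the steel keeper arm, 66 mm from the axis, 40 mm above the bench while the knob is down. The arm is 14 mm wide, ends 77 mm from the axis, its top level with the cap's top
- pin_tray: bystander: blue open tray, 100 x 150 x 30 mm, with steel pins; origin under its centre
- steel_plate: bystander: dark steel flat plate, 100 x 70 x 8 mm; origin under its centre
- oil_bottle: bystander: small white bottle, 40 mm diameter, 85 mm tall; origin under its centre
Not all that is in view belongs to the job. What is meant by the part that bears workpiece_mid is not blue, pink or purple, and is the smaller of those in its own colour.

How it is judged:
By the outcome, as a careful person would: the job done as asked, in the order asked, and still so for the second after the job is handed in, with the robot touching nothing.
It also fails if it takes over 51 s, if anything falls off the work surface, if the arm or the gripper's body presses on something with over 40 N, if the wrist force passes 120 N, or if a joint passes its speed limit or range.

ROBOT

A 6-joint arm with a two-finger parallel gripper is mounted at the origin on the work surface. World frame = base frame: x ahead of the robot, y to its left, z up, the work surface at z = 0. Lengths are in mm, angles in rad, forces in N, time in s.
With the tool pointing down it reaches from about 400 to 925 mm from the base axis. Payload 12.5 kg.
Tool frame: the origin (TCP) lies where the fingers leave the gripper's body, on its centre line; the fingertips stand 78 mm ahead of it and the grasp point (between the pads) lies 59 mm ahead of it (env.tip_extent is the distance from the TCP to the fingertips, in mm); z points along the fingers, y is the direction in which the jaws open and shut (so a half turn about z gives the same grasp; the last joint's range is limited). The gripper opens to 95 mm and grips with 3 to 60 N. Pads are 20 mm wide; open, the fingers measure 119 mm over their backs; the gripper's body (75 mm by 180 mm) begins 59 mm behind the grasp point.
Start: joints at [1.065, 0.491, 1.559, -0, 1.092, -0.106], TCP at [243.253, 575.731, 292.261] pointing down, gripper open.
Joint ranges: [-3.1, 3.1], [-0.84, 2.19], [0.05, 2.79], [-1.13, 4.28], [0.06, 2.93], [-2.69, 2.69]. Speed limits (rad/s): [2.22, 2.22, 2.79, 3.14, 3.14, 3.14].

INTERFACE

Orientations are given as [roll, pitch, yaw] about the fixed x, y, z axes, in that order (R = Rz(yaw) Ry(pitch) Rx(roll)).
In Python, from cell import env gives the robot as it stands. The module is installed in compiled form; this text tells all that it offers.
- The arm moves only by the tool play_rows, never from a script. Its argument "targets" is a list of rows, each an object with "linear": the shift along the tool's x, y, z in mm, a list of three; "turn": the turn about the tool's z in rad. A call has 1 to 20 rows; each row is the pose to reach, as a shift and turn from the pose commanded when the call began, along the tool's axes at that moment; what a row does not reach only later rows make up. A row lasts 1/8 s, in which the tool goes at most 62.5 mm and 10.7 degrees, less where a joint would pass 70% of its speed; a pose out of reach is approached as far as the arm can. A call with a gripper value outside its range is refused whole. "hand" is the finger opening in mm, from 0 to 95.1, set as the call begins (left out, the last holds). The fingers move at their own pace and stop on an object; the grip force is fixed at half the most. Time passes only in rows, so rows that repeat a pose let the fingers close. It gives the time, the measured TCP pose, the force and the opening at its end, in the units of the state.
- env.state(): the state, without advancing time (a new reading comes with each control period).
- env.read_camera(name): name is "side" or "top"; returns (picture, depth): 420x560x3 uint8, red, green, blue; 420x560 float32, mm along the optical axis (not along the pixel's ray), 0 where there is no reading.
- env.camera_params(name): a dict with "fx", "fy", "cx", "cy" (pixels), "R" (3x3) and "t" (3): a world point X has camera coordinates R X + t. Camera axes: x right, y down, z forward; pixel columns grow to the right and rows downward; lengths in mm; the calibration is good to about 2 mm. A picture is of the moment at which its call begins. camera_params takes no time and is no camera call.
- env.job_done(): hands the job in, once; it reports no verdict.
The state is a dict: "t": time; "joints": joint angles; "qvel": joint speeds; "tau": joint torques, N m; "eef_pos": TCP position; "tcp_rot": TCP orientation; "ft_force": force on the tool from outside, world axes, zero at the start; "moment": the same for the moment, N m; "opening": opening from 0.0 (shut) to 1.0 (fully open).
Only numpy, scipy, OpenCV 4.12 (cv2) and the standard library are available. Lean on these libraries where they do the work, as an engineer would, in place of code of your own. Each camera call takes 0.05 s, during which the arm holds its last target.

## Working session

There is one attempt and no reset: what is moved stays moved. The work goes in short steps, Python scripts to look and compute and a tool call to move; the robot and the scene stay as the last step left them, time stands still between calls to the robot, and variables do not carry over. Pictures are saved under pics/ and viewed, and the job is handed in when it is done.

Besides the shell and the picture viewer there is one more tool, called after "Emit:" as name([rows], argument=value, ...), one row to a line, values as JSON. play_rows: Moves the arm, as the interface text tells. Its arguments: {"type":"object","properties":{"targets":{"type":"array","items":{"type":"object","properties":{"linear":{"type":"array","items":{"type":"number"}},"turn":{"type":"number"}}}},"hand":{"type":"number"}},"required":["targets"]}

```bash
mkdir -p pics; python3 - <<'E'
from cell import env
import cv2, numpy as np, pickle
s=env.state(); print(s)
d={}
for n in("side","top"):
    p,z=env.read_camera(n); c=env.camera_params(n); d[n]=(p,z,c)
    cv2.imwrite(f"pics/{n}0.png",p[:,:,::-1]); print(n,c)
pickle.dump(d,open("v0.pkl","wb"))
E
```

```text
{'t': 0.0, 'joints': array([ 1.06541971e+00,  4.91539009e-01,  1.55945485e+00, -3.76956041e-05,
        1.09167980e+00, -1.05627952e-01]), 'qvel': array([-1.09464319e-03,  8.62666639e-04,  3.96393042e-05, -2.31831547e-04,
        1.75586592e-04,  1.33218173e-03]), 'tau': array([ 1.07545438e-03, -6.12640715e+01, -2.58184147e+01,  6.92968885e-02,
        4.81116876e-02, -1.19804708e-04]), 'eef_pos': array([243.16559626, 575.5839704 , 291.67260762]), 'tcp_rot': array([-3.14051415e+00, -8.07261349e-05,  2.74186134e+00]), 'ft_force': array([0.23289993, 0.10049464, 0.32695942]), 'moment': array([ 0.03198286, -0.02204888,  0.00193897]), 'opening': 0.997022515654379}
side {'fx': 409.07821450929345, 'fy': 409.07821450929345, 'cx': 277.30890052419574, 'cy': 209.20111389970464, 'R': array([[ 0.99916618, -0.03525957,  0.02058403],
       [-0.00234051, -0.55279909, -0.83331128],
       [ 0.04076103,  0.83256828, -0.55242068]]), 't': array([-541.88563575,  124.75150928,  722.88210287])}
top {'fx': 505.08856368906305, 'fy': 505.08856368906305, 'cx': 281.7381312794259, 'cy': 206.0666618034872, 'R': array([[-0.01101646, -0.99982803,  0.0149181 ],
       [-0.99726038,  0.00989439, -0.07330645],
       [ 0.07314623, -0.01568481, -0.99719788]]), 't': array([  65.03303029,  526.3997799 , 1084.96352494])}
```

```bash
ls . pics
```

```text
.:
pics
v0.pkl

pics:
side0.png
top0.png
```

View pics/side0.png

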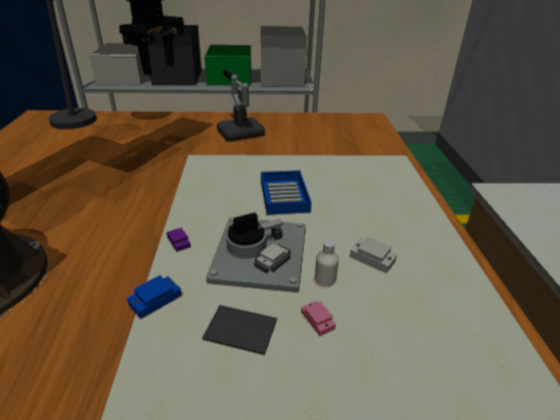

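View pics/top0.png

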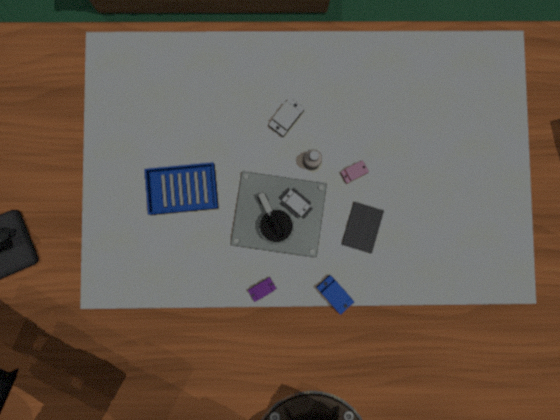

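In both views the fixture plate is near side (260,250) and top (280,214), with the black knob at top (276,226). Workpiece candidates in the top view:
- silver in the nest (295,202)
- larger silver (286,118)
- pink (354,172)
- purple (262,289)
- blue (335,294)

The smaller silver one in the nest fits, since it's not blue, pink or purple and is the smaller of its colour. I'll confirm it in a crop and measure.

```bash
cat > h.py <<'E'
import numpy as np, cv2
def ray(c,u,v):
    R,t=np.array(c['R']),np.array(c['t'])
    o=-R.T@t; d=R.T@np.array([(u-c['cx'])/c['fx'],(v-c['cy'])/c['fy'],1.]); return o,d
def onz(c,u,v,z):
    o,d=ray(c,u,v); return o+d*(z-o[2])/d[2]
def proj(c,X):
    p=np.array(c['R'])@np.array(X,float)+c['t']; return c['fx']*p[0]/p[2]+c['cx'],c['fy']*p[1]/p[2]+c['cy']
def up(p,u0,v0,w,h,k,g=1.8):
    q=cv2.resize(p[v0:v0+h,u0:u0+w],None,fx=k,fy=k,interpolation=cv2.INTER_CUBIC)
    return (255*np.clip(q/255.,0,1)**(1/g)).astype(np.uint8)[:,:,::-1]
E
python3 - <<'E'
import pickle,cv2,numpy as np
from h import *
d=pickle.load(open("v0.pkl","rb"))
cv2.imwrite("pics/topc.png",up(d['top'][0],225,90,110,170,3.5) if 0 else up(d['top'][0],220,90,115,175,3.4))
cv2.imwrite("pics/topk.png",up(d['top'][0],225,165,110,98,6))
cv2.imwrite("pics/sidek.png",up(d['side'][0],205,200,110,95,7))
E
```

```text
(no output)
```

View pics/topk.png

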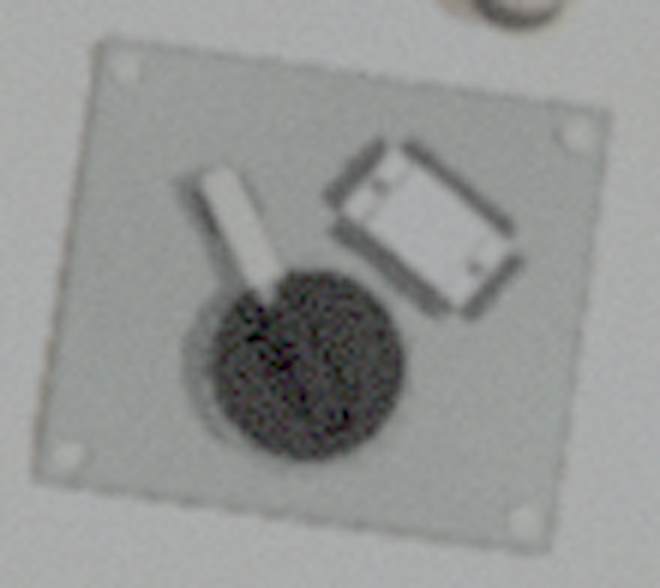

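View pics/sidek.png

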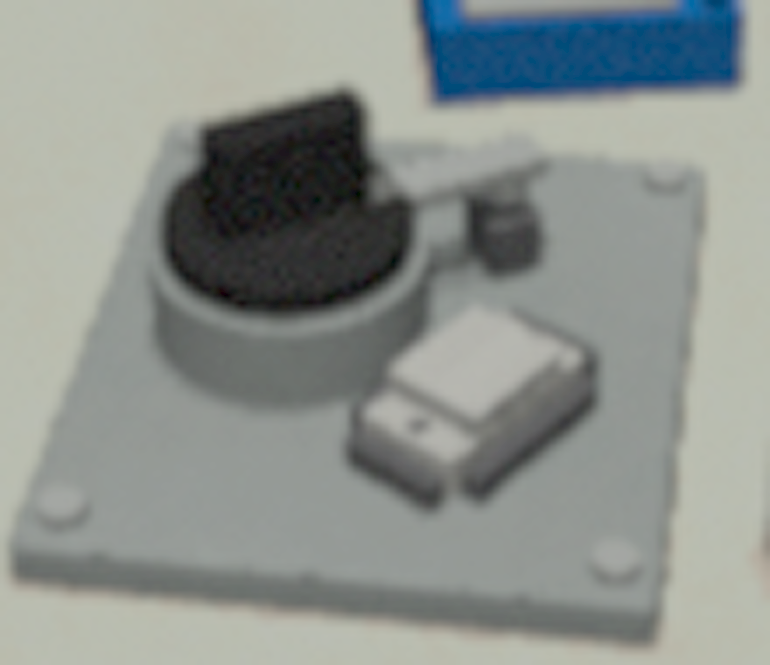

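View pics/topc.png

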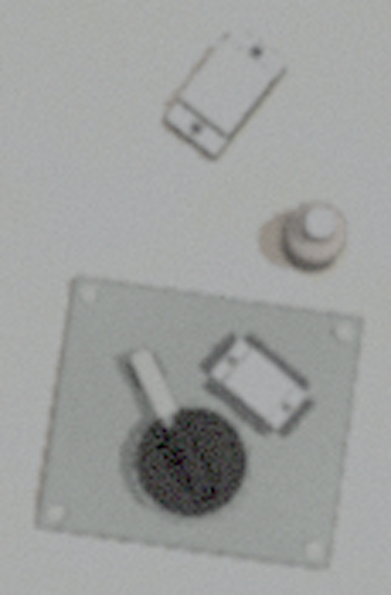

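The crops confirm the silver workpiece in the low-walled nest. The larger silver one lies loose further out.

```bash
python3 - <<'E'
import pickle,cv2,numpy as np
from h import *
d=pickle.load(open("v0.pkl","rb"))
p,z,c=d['top']
g=p.astype(int).max(2)
m=((g<70)).astype(np.uint8); m[:190]=0;m[255:]=0;m[:,:245]=0;m[:,310:]=0
m=cv2.morphologyEx(m,cv2.MORPH_OPEN,np.ones((3,3),np.uint8))
cs,_=cv2.findContours(m,cv2.RETR_EXTERNAL,cv2.CHAIN_APPROX_NONE)
for k in cs:
    if cv2.contourArea(k)>200:
        print('cap',cv2.minEnclosingCircle(k),cv2.fitEllipse(k),cv2.contourArea(k))
        (u,v),_,_=cv2.fitEllipse(k); print(onz(c,u,v,54), onz(c,u+1,v,54))
# plate corners from crop, /6
cor=[(225+x/6-.4,165+y/6-.4) for x,y in[(100,38),(610,105),(548,552),(35,484)]]
P=[onz(c,u,v,16) for u,v in cor]
for q in P: print(q.round(1))
print([np.linalg.norm(P[i]-P[(i+1)%4]).round(1) for i in range(4)])
ax=[(P[0]-P[3]),(P[1]-P[2])]; print('x yaw',[np.arctan2(a[1],a[0]) for a in ax])
ay=[(P[0]-P[1]),(P[3]-P[2])]; print('y yaw',[np.arctan2(a[1],a[0])-np.pi/2 for a in ay])
cen=sum(P)/4; 
yaw=np.mean([np.arctan2(a[1],a[0]) for a in ax]+[np.arctan2(a[1],a[0])-np.pi/2 for a in ay])
print('cen',cen,'yaw',yaw,'axis from plate',cen-27.5*np.array([np.cos(yaw),np.sin(yaw),0]))
# keeper: arm ends
f=lambda x,y,zz:onz(c,225+x/6-.4,165+y/6-.4,zz)
A=f(218,172,54);B=f(263,290,54); k=A-B; print('keeper',A,B,'ang',np.arctan2(k[1],k[0]))
W=f(425,230,38);print('wp',W)
# side view
ps,zs,cs_=d['side']
fs=lambda x,y,zz:onz(cs_,205+x/7-.4,200+y/7-.4,zz)
print('bar top ends',fs(205,130,86),fs(352,92,86))
print('side corners',[fs(*q,16).round(1) for q in[(180,125),(703,172),(655,612),(15,550)]])
# colours from depth: bar top in top view
for v in range(214,242,2): print(z[v,262:294:2].round(0).astype(int))
E
```

```text
cap ((269.8246154785156, 216.98690795898438), 26.517887115478516) ((272.4786071777344, 221.83192443847656), (31.061466217041016, 48.80823516845703), 143.0936737060547) 902.5
[491.31196609  79.97855953  54.        ] [491.29004877  77.86883202  54.        ]
[605.6 147.6  16. ]
[579.2 -39.1  16. ]
[416.2 -13.8  16. ]
[442.9 172.   16. ]
[np.float64(188.7), np.float64(164.9), np.float64(187.7), np.float64(164.6)]
x yaw [np.float64(-0.1486789319708039), np.float64(-0.15450460660533458)]
y yaw [np.float64(-0.14058843169736512), np.float64(-0.1425273953179369)]
cen [510.9747785   66.68930597  16.        ] yaw -0.14657484139786012 axis from plate [483.76965753  70.7056965   16.        ]
keeper [552.09394301 103.84270025  54.        ] [510.20656786  88.34081429  54.        ] ang 0.3544546131006546
wp [532.10582595  30.31002735  38.        ]
bar top ends [463.38574144  64.40408807  86.        ] [501.54281725  81.94282479  86.        ]
side corners [array([447.7, 167.8,  16. ]), array([605.2, 142.2,  16. ]), array([576.3, -42.5,  16. ]), array([417.8, -18.5,  16. ])]
[1106 1078 1068 1067 1070 1
[... 434 characters left out ...]
1066 1065 1065 1065 1067
 1069 1067]
[1067 1059 1064 1067 1064 1053 1035 1035 1032 1034 1069 1067 1068 1069
 1066 1069]
[1065 1064 1065 1065 1064 1065 1032 1032 1034 1036 1066 1064 1069 1063
 1066 1077]
[1063 1068 1064 1068 1065 1067 1041 1034 1035 1032 1038 1062 1065 1064
 1065 1076]
[1059 1064 1069 1065 1066 1067 1067 1033 1037 1035 1036 1062 1065 1064
 1068 1076]
[1062 1066 1064 1066 1064 1064 1063 1034 1034 1034 1034 1067 1065 1064
 1080 1107]
[1075 1059 1066 1065 1066 1063 1061 1063 1033 1063 1065 1063 1063 1066
 1074 1102]
[1104 1071 1061 1062 1062 1065 1060 1064 1065 1063 1065 1062 1060 1073
 1106 1101]
[1099 1101 1073 1063 1065 1063 1061 1063 1062 1066 1066 1076 1074 1101
 1098 1103]
```

```bash
python3 - <<'E'
import pickle,cv2,numpy as np
from h import *
d=pickle.load(open("v0.pkl","rb"))
for n,(u0,u1,v0,v1) in {'top':(245,315,185,255),'side':(205,275,205,260)}.items():
    p,z,c=d[n]; R,t=np.array(c['R']),np.array(c['t'])
    vv,uu=np.mgrid[v0:v1,u0:u1]; Z=z[v0:v1,u0:u1].astype(float)
    X=np.stack([(uu-c['cx'])/c['fx']*Z,(vv-c['cy'])/c['fy']*Z,Z],-1).reshape(-1,3)
    W=(X-t)@R; col=p[v0:v1,u0:u1].reshape(-1,3).max(1)
    for nm,lo,hi in(('bar',79,95),('cap/keeper',48,60)):
        s=(W[:,2]>lo)&(W[:,2]<hi)&(np.hypot(W[:,0]-487,W[:,1]-74)<90)
        if nm!='bar':
            for lab,q in(('dark',col<80),('bright',col>=95)):
                Q=W[s&q]
                print(n,nm,lab,len(Q),Q.mean(0).round(1),cv2.minAreaRect(Q[:,:2].astype(np.float32)), cv2.minEnclosingCircle(Q[:,:2].astype(np.float32)))
        else:
            Q=W[s]; r=cv2.minAreaRect(Q[:,:2].astype(np.float32)); 
            e,V=np.linalg.eigh(np.cov(Q[:,:2].T)); print(n,nm,len(Q),Q.mean(0).round(1),r,'ang',np.arctan2(V[1,1],V[0,1]),np.sqrt(12*e))
E
```

```text
top bar 159 [482.6  73.   85.2] ((482.7362060546875, 73.34235382080078), (44.97431182861328, 14.735319137573242), 25.960222244262695) ang -2.701610935630061 [14.70673891 45.15213714]
top cap/keeper dark 685 [483.   73.5  53.6] ((498.5817565917969, 73.61641693115234), (100.04177856445312, 68.2698974609375), 2.913828134536743) ((500.83477783203125, 82.12049865722656), 53.891868591308594)
top cap/keeper bright 114 [533.1  95.7  53.4] ((533.019287109375, 95.63357543945312), (43.34663772583008, 12.072561264038086), 23.41938018798828) ((532.6348266601562, 96.52106475830078), 21.721660614013672)
side bar 175 [483.7  66.9  84.5] ((483.4757995605469, 68.92450714111328), (45.100826263427734, 15.541616439819336), 24.529251098632812) ang -2.7365710297185313 [14.70301865 45.81713247]
side cap/keeper dark 513 [487.3  57.5  53.8] ((495.55413818359375, 64.21387481689453), (89.03604888916016, 57.750831604003906), 5.032798767089844) ((495.8165283203125, 70.99568939208984), 45.974510192871094)
side cap/keeper bright 55 [526.8  90.4  54.3] ((527.760009765625, 90.55776977539062), (27.359891891479492, 13.427711486816406), 28.11756134033203) ((527.0526733398438, 91.12476348876953), 14.2467679977417)
```

```bash
cat >> h.py <<'E'
def d2tool(pos,yaw,tgt):
    D=np.array(tgt)-np.array(pos); cx,sx=np.cos(yaw),np.sin(yaw)
    return np.array([cx*D[0]+sx*D[1], sx*D[0]-cx*D[1], -D[2]])
E
python3 - <<'E'
from h import *
import pickle
d=pickle.load(open("v0.pkl","rb"))
print(d2tool([243.25,575.73,292.26],2.742,[483.2,70.8,205]), 'turn',-(0.44+np.pi-2.742))
c=d['side'][2];ct=d['top'][2]
# two-view check: same plate corners, two-ray midpoints
tp=[(225+x/6-.4,165+y/6-.4) for x,y in[(100,38),(610,105),(548,552),(35,484)]]
sp=[(205+x/7-.4,200+y/7-.4) for x,y in[(180,125),(703,172),(655,612),(15,550)]]
for a,b in zip(tp,sp):
    o1,d1=ray(ct,*a);o2,d2=ray(c,*b)
    A=np.stack([d1,-d2],1);s=np.linalg.lstsq(A,o2-o1,rcond=None)[0]
    print((o1+d1*s[0]).round(1),(o2+d2*s[1]).round(1))
E
```

```text
[-417.48617214 -371.8004888    87.26      ] turn -0.8395926535897931
[597.1 143.8  75.2] [452.4 115.1  52.5]
[564.8 -26.6 135.6] [582.5 -27.4 137.8]
[416.1 -14.   12.9] [577.1 -36.7  10.3]
[ 442.3  187.7 -165.4] [ 383.3  176.5 -166.2]
```

Emit:
play_rows([
  {"linear": [-20, -18, 5], "turn": -0.04},
  {"linear": [-62, -55, 13], "turn": -0.13},
  {"linear": [-104, -93, 22], "turn": -0.21},
  {"linear": [-146, -130, 31], "turn": -0.29},
  {"linear": [-188, -167, 39], "turn": -0.38},
  {"linear": [-230, -204, 48], "turn": -0.46},
  {"linear": [-271, -242, 57], "turn": -0.55},
  {"linear": [-313, -279, 65], "turn": -0.63},
  {"linear": [-355, -316, 74], "turn": -0.71},
  {"linear": [-390, -348, 82], "turn": -0.79},
  {"linear": [-410, -365, 86], "turn": -0.83},
  {"linear": [-417.5, -371.8, 87.3], "turn": -0.84},
  {"linear": [-417.5, -371.8, 87.3], "turn": -0.84},
], hand=95)

```text
t: 1.72
eef_pos: [483.0, 70.8, 204.8]
tcp_rot: [3.141, -0.0, -2.703]
ft_force: [-1.3, -0.7, 0.3]
opening: 0.998
```

Emit:
play_rows([
  {"linear": [0, 0, 15], "turn": 0},
  {"linear": [0, 0, 35], "turn": 0},
  {"linear": [0, 0, 52], "turn": 0},
  {"linear": [0, 0, 63], "turn": 0},
  {"linear": [0, 0, 67.5], "turn": 0},
  {"linear": [0, 0, 67.5], "turn": 0},
])

```text
t: 2.48
eef_pos: [483.1, 71.1, 137.5]
tcp_rot: [3.142, -0.0, -2.701]
ft_force: [-0.0, -0.5, 0.1]
opening: 1.001
```

Emit:
play_rows([
  {"linear": [0, 0, 0], "turn": 0},
  {"linear": [0, 0, 0], "turn": 0},
  {"linear": [0, 0, 0], "turn": 0},
  {"linear": [0, 0, 0], "turn": 0},
  {"linear": [0, 0, 0], "turn": 0},
], hand=28)

```text
t: 3.1
eef_pos: [483.1, 70.7, 137.5]
tcp_rot: [3.142, 0.0, -2.701]
ft_force: [-1.0, -0.0, 0.4]
opening: 0.53
```

```bash
python3 - <<'E'
from cell import env
from h import *
s=env.state(); print(s['t'],s['eef_pos'],s['ft_force'],s['moment'],s['opening'])
p,_=env.read_camera('top'); cv2.imwrite('pics/t1.png',up(p,225,165,110,98,5))
p,_=env.read_camera('side'); cv2.imwrite('pics/s1.png',up(p,205,180,110,95,6))
E
```

```text
3.1 [483.13279785  70.74861557 137.46479404] [-1.0317393  -0.04309343  0.35452443] [0.04203336 0.01921245 0.01115908] 0.5297318883758392
```

View pics/s1.png

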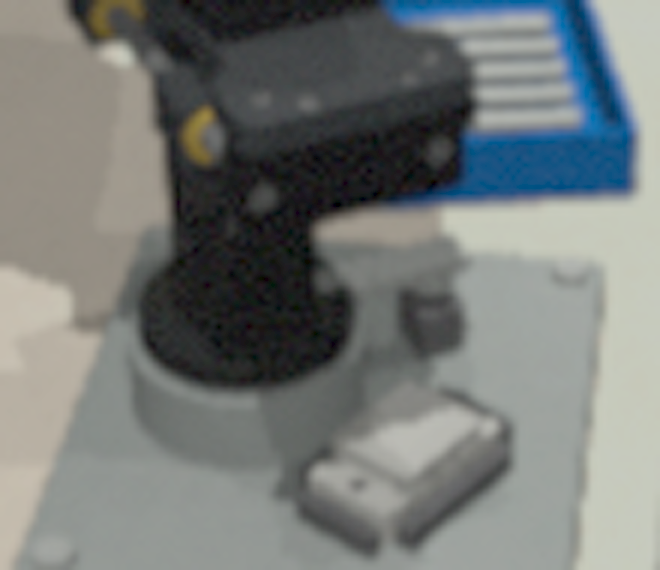

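The side view shows the fingers around the bar just above the cap, near crop (250,270). I'll close in stages and watch the force.

Emit:
play_rows([
  {"linear": [0, 0, 0], "turn": 0},
  {"linear": [0, 0, 0], "turn": 0},
  {"linear": [0, 0, 0], "turn": 0},
  {"linear": [0, 0, 0], "turn": 0},
  {"linear": [0, 0, 0], "turn": 0},
], hand=20)

```text
t: 3.82
eef_pos: [483.1, 70.8, 137.4]
tcp_rot: [3.142, 0.0, -2.701]
ft_force: [-0.7, -0.4, 0.3]
opening: 0.211
```

```bash
python3 - <<'E'
from cell import env
s=env.state(); print(s['t'],s['eef_pos'],s['ft_force'],s['moment'],s['opening']*95.1)
E
```

```text
3.825 [483.09942738  70.75634344 137.43601365] [-0.712768   -0.41198618  0.31641074] [0.06006279 0.03646158 0.00759874] 20.041747008681938
```

Emit:
play_rows([
  {"linear": [0, 0, 0], "turn": 0},
  {"linear": [0, 0, 0], "turn": 0},
  {"linear": [0, 0, 0], "turn": 0},
  {"linear": [0, 0, 0], "turn": 0},
], hand=10)

```text
t: 4.32
eef_pos: [483.0, 70.9, 137.5]
tcp_rot: [3.141, -0.0, -2.701]
ft_force: [-1.0, 4.2, 2.8]
opening: 0.157
```

```bash
cat > st.py <<'E'
from cell import env
import numpy as np
s=env.state(); yaw=s['tcp_rot'][2]; cx,sx=np.cos(yaw),np.sin(yaw); f=s['ft_force']
print('t',round(s['t'],2),'pos',s['eef_pos'].round(2),'rot',s['tcp_rot'].round(4),'F',f.round(2),'Ftool xy',np.round([cx*f[0]+sx*f[1],sx*f[0]-cx*f[1]],2),'M',s['moment'].round(3),'open',round(s['opening']*95.1,2))
E
python3 st.py
```

```text
t 4.33 pos [483.01  70.89 137.46] rot [ 3.1413 -0.     -2.7014] F [-1.    4.24  2.82] Ftool xy [-0.91  4.26] M [0.977 0.269 0.003] open 14.9
```

Gripped at 14.9 mm opening, with about 4 N sideways and no twist. Next I pull up.

Emit:
play_rows([
  {"linear": [0, 0.2, -1], "turn": 0},
  {"linear": [0, 0.2, -3], "turn": 0},
  {"linear": [0, 0.2, -5], "turn": 0},
  {"linear": [0, 0.2, -7], "turn": 0},
  {"linear": [0, 0.2, -9], "turn": 0},
  {"linear": [0, 0.2, -11], "turn": 0},
  {"linear": [0, 0.2, -12], "turn": 0},
  {"linear": [0, 0.2, -12], "turn": 0},
])

```text
t: 5.32
eef_pos: [483.0, 70.9, 149.6]
tcp_rot: [3.142, 0.0, -2.701]
ft_force: [-1.2, 3.8, 1.0]
opening: 0.157
```

```bash
python3 st.py
```

```text
t 5.33 pos [483.01  70.93 149.6 ] rot [ 3.1416e+00  1.0000e-04 -2.7014e+00] F [-1.22  3.84  1.04] Ftool xy [-0.53  3.99] M [ 0.825  0.316 -0.021] open 14.96
```

Emit:
play_rows([
  {"linear": [0, 0.2, -0.5], "turn": 0},
  {"linear": [0, 0.2, -1], "turn": 0},
  {"linear": [0, 0.2, -1], "turn": 0},
])

```text
t: 5.7
eef_pos: [483.0, 71.1, 150.4]
tcp_rot: [-3.142, 0.0, -2.701]
ft_force: [0.4, 2.7, -3.3]
opening: 0.156
```

```bash
python3 st.py
```

```text
t 5.7 pos [482.97  71.06 150.43] rot [-3.1416  0.     -2.7013] F [ 0.38  2.73 -3.32] Ftool xy [-1.51  2.31] M [ 0.442  0.184 -0.025] open 14.88
```

Emit:
play_rows([
  {"linear": [0, 0, -0.4], "turn": 0},
  {"linear": [0, 0, -0.4], "turn": 0},
])

```text
t: 5.95
eef_pos: [483.0, 71.0, 150.6]
tcp_rot: [3.142, -0.0, -2.701]
ft_force: [1.9, 0.7, -10.1]
opening: 0.159
```

```bash
python3 st.py
```

```text
t 5.95 pos [482.95  71.05 150.56] rot [ 3.1415e+00 -2.0000e-04 -2.7014e+00] F [  1.87   0.69 -10.14] Ftool xy [-1.99 -0.17] M [ 0.269 -0.206  0.02 ] open 15.14
```

The stop is reached: 13.0 mm of rise, and the force went up to 10 N. I'll ease off and turn clockwise to a point before the lock-notch range.

Emit:
play_rows([
  {"linear": [0, 0, 0.8], "turn": 0},
  {"linear": [0, 0, 0.8], "turn": 0.02},
  {"linear": [0, 0, 0.8], "turn": 0.06},
  {"linear": [0, 0, 0.8], "turn": 0.12},
  {"linear": [0, 0, 0.8], "turn": 0.2},
  {"linear": [0, 0, 0.8], "turn": 0.2},
])

```text
t: 6.7
eef_pos: [482.9, 71.3, 150.2]
tcp_rot: [3.141, 0.0, -2.902]
ft_force: [-1.1, 4.9, -0.0]
opening: 0.155
```

```bash
python3 st.py
```

```text
t 6.7 pos [482.86  71.32 150.21] rot [ 3.1412e+00  1.0000e-04 -2.9016e+00] F [-1.11  4.88 -0.  ] Ftool xy [-0.08  5.01] M [ 1.012  0.381 -0.   ] open 14.71
```

Emit:
play_rows([
  {"linear": [0, 0.6, 0], "turn": 0.04},
  {"linear": [0, 0.6, 0], "turn": 0.12},
  {"linear": [0, 0.6, 0], "turn": 0.2},
  {"linear": [0, 0.6, 0], "turn": 0.26},
  {"linear": [0, 0.6, 0], "turn": 0.26},
])

```text
t: 7.32
eef_pos: [482.8, 71.9, 150.2]
tcp_rot: [3.141, 0.0, 3.123]
ft_force: [-2.0, 5.0, 0.1]
opening: 0.154
```

```bash
python3 st.py
```

```text
t 7.33 pos [482.81  71.88 150.22] rot [3.1413e+00 2.0000e-04 3.1228e+00] F [-2.04  5.02  0.05] Ftool xy [2.14 4.98] M [ 1.183  0.353 -0.066] open 14.65
```

Emit:
play_rows([
  {"linear": [0, 0.8, 0], "turn": 0.04},
  {"linear": [0, 0.8, 0], "turn": 0.12},
  {"linear": [0, 0.8, 0], "turn": 0.2},
  {"linear": [0, 0.8, 0], "turn": 0.27},
  {"linear": [0, 0.8, 0], "turn": 0.27},
])

```text
t: 7.95
eef_pos: [482.8, 72.6, 150.2]
tcp_rot: [3.141, 0.0, 2.854]
ft_force: [-1.7, 3.5, 1.2]
opening: 0.156
```

```bash
python3 st.py
```

```text
t 7.95 pos [482.84  72.57 150.19] rot [3.1414e+00 2.0000e-04 2.8538e+00] F [-1.74  3.45  1.22] Ftool xy [2.65 2.81] M [ 0.875  0.342 -0.052] open 14.88
```

Emit:
play_rows([
  {"linear": [0, 0.3, 1.2], "turn": 0},
  {"linear": [0, 0.3, 2.4], "turn": 0},
  {"linear": [0, 0.3, 3.2], "turn": 0},
  {"linear": [0, 0.3, 3.2], "turn": 0},
])

```text
t: 8.45
eef_pos: [482.9, 72.7, 146.7]
tcp_rot: [-3.142, -0.0, 2.852]
ft_force: [-1.0, 1.0, -1.1]
opening: 0.157
```

```bash
python3 st.py
```

```text
t 8.45 pos [482.87  72.72 146.67] rot [-3.1415e+00 -2.0000e-04  2.8522e+00] F [-1.05  0.97 -1.11] Ftool xy [1.28 0.63] M [0.233 0.25  0.007] open 14.95
```

Emit:
play_rows([
  {"linear": [0, 0, 0.4], "turn": 0},
  {"linear": [0, 0, 0.4], "turn": 0},
])

```text
t: 8.7
eef_pos: [482.9, 72.8, 146.4]
tcp_rot: [3.142, 0.0, 2.852]
ft_force: [-2.0, 0.3, -0.7]
opening: 0.158
```

```bash
python3 st.py
```

```text
t 8.7 pos [482.91  72.76 146.44] rot [3.1416 0.     2.852 ] F [-1.99  0.26 -0.71] Ftool xy [ 1.98 -0.32] M [0.126 0.403 0.036] open 15.0
```

Emit:
play_rows([
  {"linear": [0, 0, 0.3], "turn": 0},
  {"linear": [0, 0, 0.3], "turn": 0},
])

```text
t: 8.95
eef_pos: [482.9, 72.7, 146.3]
tcp_rot: [3.142, 0.0, 2.852]
ft_force: [-3.3, 0.1, 5.0]
opening: 0.158
```

```bash
python3 st.py
```

```text
t 8.95 pos [482.87  72.74 146.28] rot [3.1415e+00 1.0000e-04 2.8518e+00] F [-3.31  0.11  4.99] Ftool xy [ 3.21 -0.84] M [0.079 0.593 0.07 ] open 15.05
```

Key rests on the ring with 5 N. Feeling for the notch in 0.05 rad steps.

Emit:
play_rows([
  {"linear": [0.3, 0, 0], "turn": 0.025},
  {"linear": [0.3, 0, 0], "turn": 0.05},
  {"linear": [0.3, 0, 0], "turn": 0.05},
])

```text
t: 9.32
eef_pos: [482.8, 72.9, 146.2]
tcp_rot: [3.141, 0.0, 2.801]
ft_force: [-1.5, 0.9, 5.1]
opening: 0.159
```

```bash
python3 st.py
```

```text
t 9.32 pos [482.79  72.87 146.23] rot [3.1413e+00 5.0000e-04 2.8011e+00] F [-1.46  0.92  5.09] Ftool xy [1.68 0.38] M [0.049 0.321 0.014] open 15.13
```

Emit:
play_rows([
  {"linear": [0, 0, 0], "turn": 0.025},
  {"linear": [0, 0, 0], "turn": 0.05},
  {"linear": [0, 0, 0], "turn": 0.05},
])

```text
t: 9.7
eef_pos: [482.8, 72.9, 146.2]
tcp_rot: [3.141, 0.0, 2.751]
ft_force: [-1.9, 2.0, 5.0]
opening: 0.154
```

```bash
python3 st.py
```

```text
t 9.7 pos [482.8   72.93 146.2 ] rot [3.1412e+00 5.0000e-04 2.7510e+00] F [-1.88  1.96  4.98] Ftool xy [2.49 1.09] M [0.306 0.124 0.058] open 14.66
```

Emit:
play_rows([
  {"linear": [0, 0, 0], "turn": 0.025},
  {"linear": [0, 0, 0], "turn": 0.05},
  {"linear": [0, 0, 0], "turn": 0.05},
])

```text
t: 10.07
eef_pos: [482.8, 73.0, 146.2]
tcp_rot: [3.141, 0.0, 2.701]
ft_force: [0.4, 3.4, 5.3]
opening: 0.158
```

Emit:
play_rows([
  {"linear": [0, 0, 0], "turn": 0.025},
  {"linear": [0, 0, 0], "turn": 0.05},
  {"linear": [0, 0, 0], "turn": 0.05},
])

```text
t: 10.45
eef_pos: [482.9, 73.0, 146.2]
tcp_rot: [3.141, 0.0, 2.65]
ft_force: [0.0, 4.6, 4.8]
opening: 0.155
```

Emit:
play_rows([
  {"linear": [0.2, 0.4, 0], "turn": 0.025},
  {"linear": [0.2, 0.4, 0], "turn": 0.05},
  {"linear": [0.2, 0.4, 0], "turn": 0.05},
])

```text
t: 10.82
eef_pos: [482.8, 73.3, 146.2]
tcp_rot: [3.141, 0.0, 2.601]
ft_force: [1.9, 2.7, 4.6]
opening: 0.159
```

Emit:
play_rows([
  {"linear": [0, 0.2, 0], "turn": 0.025},
  {"linear": [0, 0.2, 0], "turn": 0.05},
  {"linear": [0, 0.2, 0], "turn": 0.05},
])

```text
t: 11.2
eef_pos: [482.9, 73.4, 146.1]
tcp_rot: [3.141, 0.0, 2.551]
ft_force: [3.4, 0.4, 2.4]
opening: 0.156
```

Force has dropped (4.6 → 2.4 N), so this may be the notch. I'll probe slightly down without turning.

Emit:
play_rows([
  {"linear": [0, 0, 0.3], "turn": 0},
  {"linear": [0, 0, 0.3], "turn": 0},
])

```text
t: 11.45
eef_pos: [482.8, 73.5, 145.8]
tcp_rot: [3.141, 0.0, 2.552]
ft_force: [2.9, 0.2, 3.0]
opening: 0.159
```

```bash
python3 st.py
```

```text
t 11.45 pos [482.85  73.46 145.84] rot [3.1414e+00 3.0000e-04 2.5520e+00] F [2.91 0.18 2.96] Ftool xy [-2.32  1.76] M [ 0.032 -0.717 -0.045] open 15.14
```

It sank 0.3 mm at only friction force (3 N), so the notch is found. I'll go down gently with a small centring turn.

Emit:
play_rows([
  {"linear": [-0.1, 0, 0.3], "turn": 0.015},
  {"linear": [-0.1, 0, 0.7], "turn": 0.02},
  {"linear": [-0.1, 0, 1.0], "turn": 0.02},
  {"linear": [-0.1, 0, 1.0], "turn": 0.02},
])

```text
t: 11.95
eef_pos: [482.9, 73.4, 144.8]
tcp_rot: [3.141, 0.0, 2.532]
ft_force: [3.2, -0.3, 0.5]
opening: 0.157
```

```bash
python3 st.py
```

```text
t 11.95 pos [482.87  73.43 144.78] rot [3.1414e+00 1.0000e-04 2.5318e+00] F [ 3.22 -0.33  0.46] Ftool xy [-2.82  1.57] M [ 0.101 -0.877  0.003] open 14.9
```

Emit:
play_rows([
  {"linear": [0, 0, 1.5], "turn": 0},
  {"linear": [0, 0, 3], "turn": 0},
  {"linear": [0, 0, 4.5], "turn": 0},
  {"linear": [0, 0, 6], "turn": 0},
  {"linear": [0, 0, 6.8], "turn": 0},
  {"linear": [0, 0, 6.8], "turn": 0},
])

```text
t: 12.7
eef_pos: [482.8, 73.4, 137.9]
tcp_rot: [3.142, -0.0, 2.532]
ft_force: [3.3, -1.1, 0.9]
opening: 0.155
```

```bash
python3 st.py
```

```text
t 12.7 pos [482.81  73.4  137.9 ] rot [ 3.1416e+00 -1.0000e-04  2.5317e+00] F [ 3.26 -1.06  0.87] Ftool xy [-3.28  1.  ] M [-0.22  -0.829 -0.184] open 14.7
```

Emit:
play_rows([
  {"linear": [-0.1, 0, 0.4], "turn": 0},
  {"linear": [-0.1, 0, 0.8], "turn": 0},
  {"linear": [-0.1, 0, 0.8], "turn": 0},
])

```text
t: 13.08
eef_pos: [482.8, 73.4, 137.4]
tcp_rot: [3.141, 0.0, 2.532]
ft_force: [1.9, -0.9, 7.0]
opening: 0.157
```

```bash
python3 st.py
```

```text
t 13.07 pos [482.83  73.39 137.43] rot [3.1415 0.     2.5318] F [ 1.91 -0.89  6.98] Ftool xy [-2.07  0.37] M [-0.125 -0.557 -0.152] open 14.94
```

The height equals the parked grip height (137.4) with the force rising, so the knob is home. I'll press slightly to confirm, then ease off.

Emit:
play_rows([
  {"linear": [0, 0, 0.4], "turn": 0},
  {"linear": [0, 0, 0.4], "turn": 0},
])

```text
t: 13.32
eef_pos: [482.8, 73.4, 137.3]
tcp_rot: [3.141, 0.0, 2.532]
ft_force: [1.6, -1.3, 12.8]
opening: 0.155
```

```bash
python3 st.py
```

```text
t 13.32 pos [482.84  73.39 137.34] rot [3.1413e+00 2.0000e-04 2.5318e+00] F [ 1.59 -1.25 12.79] Ftool xy [-2.02 -0.12] M [-0.172 -0.36  -0.199] open 14.71
```

Emit:
play_rows([
  {"linear": [0, 0, -0.5], "turn": 0},
  {"linear": [0, 0, -0.5], "turn": 0},
])

```text
t: 13.58
eef_pos: [482.8, 73.4, 137.4]
tcp_rot: [3.142, -0.0, 2.532]
ft_force: [2.0, -1.0, 5.9]
opening: 0.156
```

Emit:
play_rows([
  {"linear": [0, 0, 0], "turn": 0},
  {"linear": [0, 0, 0], "turn": 0},
  {"linear": [0, 0, 0], "turn": 0},
  {"linear": [0, 0, 0], "turn": 0},
  {"linear": [0, 0, 0], "turn": 0},
], hand=55)

```text
t: 14.2
eef_pos: [482.8, 73.4, 137.3]
tcp_rot: [-3.142, -0.0, 2.532]
ft_force: [0.1, 0.2, -0.3]
opening: 0.569
```

Emit:
play_rows([
  {"linear": [0, 0, -8], "turn": 0},
  {"linear": [0, 0, -25], "turn": 0},
  {"linear": [0, 0, -55], "turn": 0},
  {"linear": [0, 0, -90], "turn": 0},
  {"linear": [0, 0, -125], "turn": 0},
  {"linear": [0, 0, -150], "turn": 0},
  {"linear": [0, 0, -160], "turn": 0},
  {"linear": [0, 0, -160], "turn": 0},
])

```text
t: 15.2
eef_pos: [482.8, 73.4, 297.5]
tcp_rot: [3.141, 0.001, 2.532]
ft_force: [0.9, -0.3, -0.6]
opening: 0.579
```

```bash
python3 st.py; python3 - <<'E'
from cell import env
from h import *
import pickle
d={}
for n,b in(('top',(225,165,110,98,5)),('side',(205,180,110,115,5))):
    p,z=env.read_camera(n); d[n]=(p,z,env.camera_params(n)); cv2.imwrite(f'pics/{n}2.png',up(p,*b)); cv2.imwrite(f'pics/{n}2f.png',p[:,:,::-1])
pickle.dump(d,open('v2.pkl','wb'))
E
```

```text
t 15.2 pos [482.79  73.36 297.54] rot [3.1410e+00 6.0000e-04 2.5318e+00] F [ 0.88 -0.28 -0.57] Ftool xy [-0.88  0.27] M [-0.038 -0.011  0.025] open 55.05
```

View pics/side2.png

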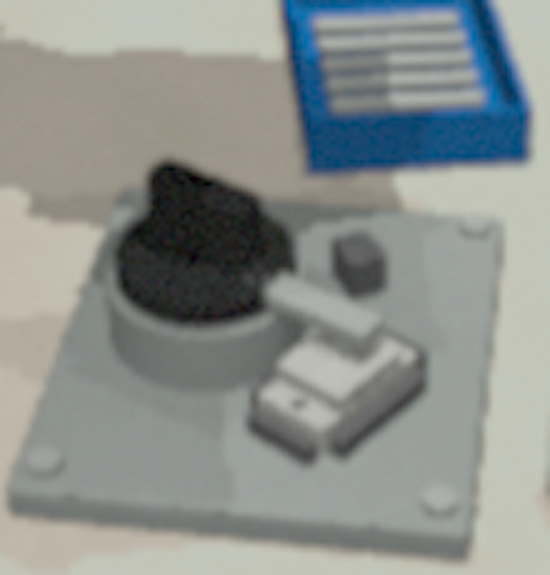

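View pics/top2f.png

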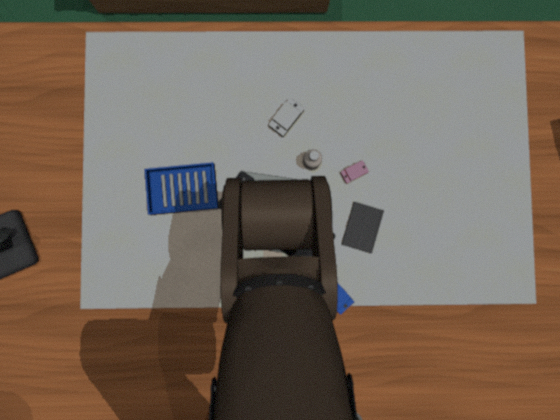

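The side view shows the keeper arm lying over the workpiece at crop (330,320), with the pad over its top. The other things are unmoved in the top view, though the arm hides the knob there. I'll check the knob's height and the workpiece against the first pictures.

```bash
python3 - <<'E'
import pickle
from h import *
for f in('v0.pkl','v2.pkl'):
    p,z,c=pickle.load(open(f,'rb'))['side']; R,t=np.array(c['R']),np.array(c['t'])
    vv,uu=np.mgrid[200:275,205:300]; Z=z[200:275,205:300].astype(float)
    X=np.stack([(uu-c['cx'])/c['fx']*Z,(vv-c['cy'])/c['fy']*Z,Z],-1).reshape(-1,3); W=(X-t)@R
    r=np.hypot(W[:,0]-483.3,W[:,1]-69)
    b=W[(r<26)&(W[:,2]>62)&(W[:,2]<110)]; cap=W[(r<33)&(r>24)&(W[:,2]>40)&(W[:,2]<70)]
    q=b[b[:,2]>78]; e,V=np.linalg.eigh(np.cov(q[:,:2].T))
    print(f,'bar top z98',np.percentile(b[:,2],[85,95]),'cap z',np.median(cap[:,2]),'bar ang',np.arctan2(V[1,1],V[0,1])%np.pi)
a=pickle.load(open('v0.pkl','rb'))['side'][0];b=pickle.load(open('v2.pkl','rb'))['side'][0]
# lower workpiece/nest region, and the rest
A=cv2.cvtColor(a,cv2.COLOR_RGB2GRAY)[250:275,250:295];B=cv2.cvtColor(b,cv2.COLOR_RGB2GRAY)
r=cv2.matchTemplate(B[244:281,244:301],A[:, :],cv2.TM_CCOEFF_NORMED);print(cv2.minMaxLoc(r),'no shift=(6,6)')
E
```

```text
v0.pkl bar top z98 [86.18644697 86.93253181] cap z 53.9396973585403 bar ang 0.4114601737319168
v2.pkl bar top z98 [86.12616381 86.85750824] cap z 53.9390898979623 bar ang 2.5520600174424266
(-0.19377395510673523, 0.9599429368972778, (0, 0), (6, 6)) no shift=(6,6)
```

```bash
python3 -c "
from cell import env
print(env.job_done()); print(env.state()['t'])"
```

```text
the job is handed in; nothing more can be done
None
the job is handed in; nothing more can be done
```

The knob is locked home in the second notch with the keeper over the workpiece, and the job is handed in at about 15 s of the 51 s allowed.

- **Pull:** I gripped the bar and pulled it up 13.0 mm to its stop, where the force rose to about 10 N.
- **Turn and feel:** I turned it clockwise to 0.73 rad, then felt onward in 0.05 rad steps with about 5 N downward. The key dropped in at a turn of about 1.03–1.05 rad.
- **Push home:** I pushed it down to the height at which I had gripped it while parked, with a firm 13 N at the bottom. Then I let go and backed off 160 mm upward.

**Last checks:**
- The bar top and cap read 86 mm and 54 mm above the bench, the same as when parked.
- The side view shows the keeper over the workpiece, which shows no shift in the picture.
- The other things in view looked unmoved, and the force on the tool was near zero.

**What disagreed or could not be checked:**
- The two cameras differed by about 4 mm in y on the knob's axis. I corrected for this by feel, with sideways forces of about 5 N or less at every reading.
- The turn measured from the side camera came out at 1.00 rad, against 1.05 rad from the arm.
- The top camera could not see the knob at the end because the arm was in the way.

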